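# Prop open the squash bin's lid

## Robot

A 6-joint arm with a two-finger parallel gripper is mounted at the origin on the work surface. World frame = base frame: x ahead of the robot, y to its left, z up, the work surface at z = 0. Lengths are in m, angles in degrees, forces in N, time in s.
With the tool pointing down it reaches from about 0.275 to 0.85 m from the base axis. Payload 19 kg.
Tool frame: the origin (TCP) lies on the centre line of the jaws, within the pads' length; the fingertips stand 11 mm ahead of it and the grasp point (between the pads) lies 8 mm behind it; z points along the fingers, y is the direction in which the jaws open and shut (so a half turn about z gives the same grasp; the last joint's range is limited). The gripper opens to 85 mm and grips with 20 to 120 N. Pads are 22 mm wide; open, the fingers measure 114 mm over their backs; the gripper's body (76 mm by 85 mm) begins 54 mm behind the grasp point. The pads swing forward as they close: fully open they stand 13 mm farther back than shut.
Start: joints at [56.093, 8.623, 82.357, -0, 89.026, -7.678], TCP at [0.254, 0.516, 0.242] pointing down, gripper open.
Joint ranges: [-160.23, 160.23], [-39.13, 120.54], [6.94, 153.29], [-79.49, 259.48], [9.18, 160.14], [-161.06, 161.06]. Speed limits (degrees/s): [108.29, 108.29, 127.2, 172.46, 172.46, 172.46].

## Interface

Orientations are given as a 3x3 rotation matrix whose columns are the frame's x, y, z axes.
In Python, from rig import manip, vision, hand_in, spotter gives the robot as it stands. The module is installed in compiled form; this text tells all that it offers.
- The arm moves only by the tool arm_command, never from a script. Its argument "commands" is a list of rows, each a list of 6 numbers: the shift along the tool's x, y, z in m, then the turn, a rotation vector about the tool's x, y, z in degrees. A call has 1 to 5 rows; each row shifts and turns the pose as measured when the row begins, along the tool's axes as they then stand; what a row does not reach is not made up. A row lasts 1/8 s, in which the tool goes at most 62.5 mm and 10.7 degrees, less where a joint would pass 70% of its speed; a pose out of reach is approached as far as the arm can. A call is refused whole if a number of a shift passes 0.0625 or a number of a turn 10.7, either way. A call with a gripper value outside its range is refused whole. "gripper" is the closure, from 0 (fully open) to 1 (shut), set as the call begins (left out, the last holds). The fingers move at their own pace and stop on an object; "grip_force" is the grip in N (left out, the last holds). Time passes only in rows, so rows that do not move let the fingers close. It gives the time, the measured TCP pose, the force and the opening at its end, in the units of the state.
- manip.sense(): the state, without advancing time (a new reading comes with each control period).
- vision.capture(name): name is "scene" or "side" or "wrist"; returns (picture, depth): 420x560x3 uint8, blue, green, red; 420x560 float32, m along the optical axis (not along the pixel's ray), 0 where there is no reading.
- vision.get_calibration(name): a dict with "mtx" (3x3 intrinsics, pixels), "world_from_camera" (4x4, takes a point from camera to world coordinates). Camera axes: x right, y down, z forward; pixel columns grow to the right and rows downward; lengths in m; the calibration is good to about 2 mm. A picture is of the moment at which its call begins: read the wrist's pose just before it. get_calibration takes no time and is no camera call; for the wrist camera it gives the pose at the moment of the call.
- hand_in(): hands the job in, once; it reports no verdict.
Trained networks look in the newest picture that a camera, given by its name, has taken for a name from the list of things; names that differ only in an ending like _2 or _b are one class to them, and where a whole thing is asked for, a point or a joint stands for the part that bears it (a point fixed in the world has none). Each returns a list of dicts, best first, with "p" (0 to 1); they miss things now and then, are a little off and sometimes report something else, mostly with a low value. They report only what shows in the picture. A call takes as long as a camera call.
- spotter.look_for(camera, query): "pixel" ([column, row] in pixels, amid what is visible of it).
- spotter.tip_of(camera, query): "pixel" ([column, row] in pixels: a listed point, or the origin of a listed thing).
The state is a dict: "time": time; "joint_pos": joint angles; "joint_velocities": joint speeds; "joint_torque": joint torques, N m; "ee_pos": TCP position; "tool_rot": TCP orientation; "ft_force": force on the tool from outside, world axes, zero at the start; "torque": the same for the moment, N m; "width": finger opening in m.
Only numpy, scipy, OpenCV 4.12 (cv2) and the standard library are available. Lean on these libraries where they do the work, as an engineer would, in place of code of your own. Each camera call takes 0.05 s, during which the arm holds its last target.

## Task

Open the green ingredient bin: take the red grip of the prop rod that hangs from the lid, push the lid up with the rod, find the hole in the steel catch on the bin's side by feel and set the rod's foot fully down into it, so that the rod alone holds the lid open when you let go. Be gentle: never press the rod hard against the catch, do not let the lid fall back, and leave the squash, bottle and bowl where they stand.

Things in the scene. Friction and masses are not known exactly. Their poses are not given: they have to be found in the camera images.
- bin: Green plastic bin fixed to the bench, 280 (x) x 240 (y) x 180 mm high; origin at the centre of its underside. x points from the lid's free front edge (nearer the robot) to the lid's hinge, y to the side with rod and catch, z up. A thin steel rail (x -138 to 48, y 120 to 128, z 153 to 183 mm) on the +y wall carries the catch. Bin-frame mm are meant below.
- catch_mid (a point): Nominal place of the hole in the catch, at x -70, y 145, z 185 (flat top of the catch). The catch is a rigid steel bar, y 128 to 162, with one hole 13 (x) x 18 mm, 8 mm deep, black floor. Bolted on by hand, its hole really lies up to 26 mm from this point towards -x or +x: not measured, to be felt. The bar reaches 36 mm from the hole's true centre to -x and 64 mm to +x.
- lid (a joint): Angle of the white lid (290 x 250 x 10 mm, 0.5 to 0.9 kg) about its hinge, which runs along y at x 135, z 186; 0 = shut, grows as it opens (stop at 1.3), 0.43 to 0.56 when the rod is seated. The hinge is damped (1 N m s/rad), but the lid sinks shut unless the rod holds it. Over 25 N of rod on catch would bend the rod.
- rod: Prop rod, a steel bar 10 mm thick, 155 mm from pivot to tip of foot. Origin at the pivot, on the lid's side 280 mm from the hinge axis (lid shut: x -145, y 145, z 186); turns about the bin's y. Its own -z points along the bar to the foot. Rod and foot move only in the plane y = 145, touching nothing but catch and hand. At the start it hangs within 0.25 rad of straight down, with slight friction.
- rod_grip (a point): Middle of the red round grip, 14 mm thick, that sticks out sideways from the rod along y (y 165 to 245). This point is at y 210, 127 mm from the pivot along the rod. Pinched from above across its thickness (fingers closing along the bin's x) it turns in the fingers like a crank, so the hand stays pointing down while the rod swings.
- rod_foot (a point): Tip of the rod's round, slightly rubbery foot (10 mm thick; sinks in about 1 mm under 10 N, friction on the catch about 0.7), on the rod's centre line (y 145), 155 mm from the pivot and 28 mm beyond the grip's axis.
- squash: Loose orange half squash, 92 mm across, 60 mm high, on the white board (top at 12 mm); origin under its centre. Bystander.
- bottle: Loose white bottle, 60 mm across, 150 mm high, on the board; origin under its centre. Bystander.
- bowl: Loose steel bowl, 96 mm across, 50 mm high, on the board; origin under its centre. Bystander.

How it is judged:
By the outcome, as a careful person would: the job done as asked, in the order asked, and still so for the second after the job is handed in, with the robot touching nothing.
It also fails if it takes over 72 s, if anything falls off the work surface, if the arm or the gripper's body presses on something with over 40 N, if the wrist force passes 120 N, or if a joint passes its speed limit or range.

## Working session

There is one attempt and no reset: what is moved stays moved. The work goes in short steps, Python scripts to look and compute and a tool call to move; the robot and the scene stay as the last step left them, time stands still between calls to the robot, and variables do not carry over. Pictures are saved under pics/ and viewed, and the job is handed in when it is done.

Besides the shell and the picture viewer there is one more tool, called after "Call:" as name(argument=value, ...) on one line, values as JSON. arm_command: Moves the arm, as the interface text tells. Its arguments: {"type":"object","properties":{"commands":{"type":"array","items":{"type":"array","items":{"type":"number"}}},"gripper":{"type":"number"},"grip_force":{"type":"number"}},"required":["commands"]}

```bash
mkdir -p pics; python3 - <<'E'
from rig import manip, vision, spotter
import cv2, numpy as np
s=manip.sense(); print(s)
for n in ["scene","side"]:
    p,d=vision.capture(n); cv2.imwrite(f"pics/{n}0.png",p); np.save(f"pics/{n}0.npy",d)
    c=vision.get_calibration(n); print(n,c)
    for q in ["bin","rod","rod_grip","rod_foot"]:
        print(q,spotter.tip_of(n,q)[:2])
E
```

```text
{'time': 0.0, 'joint_pos': array([ 5.60917400e+01,  8.65147510e+00,  8.23910439e+01,  2.05445171e-03,
        8.90250261e+01, -7.67788559e+00]), 'joint_velocities': array([ 0.05540777, -0.01923299,  0.13516399, -0.05486416,  0.04371205,
        0.00677918]), 'joint_torque': array([ 3.37411788e-03, -7.13046312e+01, -5.70900607e+01,  2.72279140e-04,
        8.36455351e-03,  1.82357365e-05]), 'ee_pos': array([0.25402986, 0.51560641, 0.24168728]), 'tool_rot': array([[-8.97023842e-01,  4.41981623e-01, -6.87412615e-04],
       [ 4.41982116e-01,  8.97023350e-01, -9.58393359e-04],
       [ 1.93032915e-04, -1.16352577e-03, -9.99999304e-01]]), 'ft_force': array([-0.34843149,  0.71363947, -0.30853194]), 'torque': array([ 0.00257487, -0.01526325,  0.01638156]), 'width': 0.08540876866922531}
scene {'mtx': array([[466.28619227,   0.        , 277.7154558 ],
       [  0.        , 466.28619227, 212.13626056],
       [  0.        ,   0.        ,   1.        ]]), 'world_from_camera': array([[ 0.05061627,  0.72179763, -0.6902508 ,  1.39583815],
       [ 0.9987162 , -0.03795746,  0.03354386,  0.09216494]
[... 188 characters left out ...]
ixel': [255.6, 209.4], 'p': 0.74}]
rod_foot [{'pixel': [232.8, 219.4], 'p': 0.63}]
side {'mtx': array([[497.46713422,   0.        , 281.89958796],
       [  0.        , 497.46713422, 205.05170741],
       [  0.        ,   0.        ,   1.        ]]), 'world_from_camera': array([[ 0.89735097, -0.27582905,  0.344499  ,  0.19976826],
       [-0.44088407, -0.52571219,  0.72749428, -0.6396001 ],
       [-0.01955673, -0.80470183, -0.59335698,  0.76539059],
       [ 0.        ,  0.        ,  0.        ,  1.        ]])}
bin []
rod [{'pixel': [283.4, 228.0], 'p': 0.83}, {'pixel': [247.3, 192.1], 'p': 0.54}]
rod_grip [{'pixel': [266.5, 262.1], 'p': 0.74}]
rod_foot [{'pixel': [270.1, 294.7], 'p': 0.6}]
```

View pics/scene0.png

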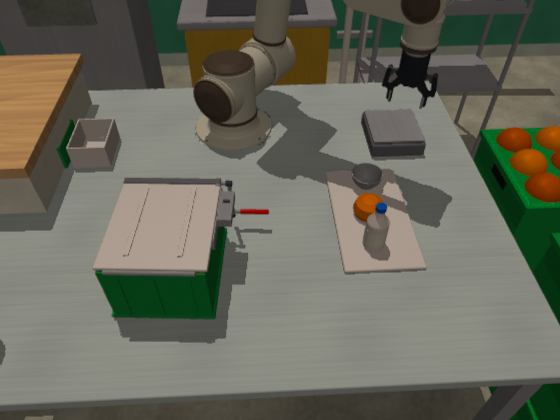

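View pics/side0.png

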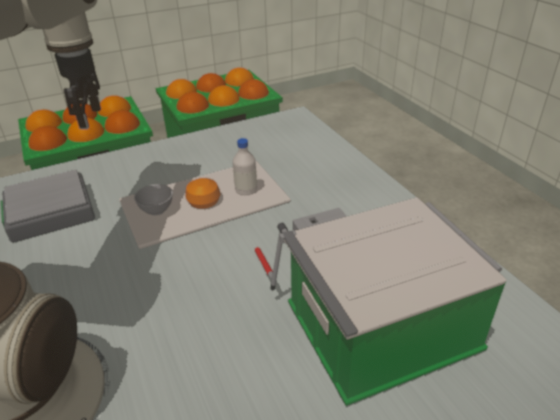

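The scene view shows the bin around (165,250), with the pivot near (228,184) and the red grip from (238,212) to (268,212). The board with squash, bottle and bowl is well to the right, around (370,220). The side view agrees: pivot near (282,227), grip near (265,262). Next I fit the lid's rectangle to get the bin frame.

```bash
cat > h.py <<'E'
import numpy as np, cv2
from rig import manip, vision, spotter
def cloud(n,d):
    c=vision.get_calibration(n);K=c["mtx"];T=c["world_from_camera"]
    v,u=np.mgrid[:d.shape[0],:d.shape[1]]
    P=np.stack([(u-K[0,2])/K[0,0]*d,(v-K[1,2])/K[1,1]*d,d],-1)
    return P@T[:3,:3].T+T[:3,3]
def proj(n,X):
    c=vision.get_calibration(n);T=np.linalg.inv(c["world_from_camera"])
    p=np.atleast_2d(X)@T[:3,:3].T+T[:3,3]; q=p@c["mtx"].T
    return q[:,:2]/q[:,2:]
def ray(n,px):
    c=vision.get_calibration(n);T=c["world_from_camera"]
    r=np.linalg.inv(c["mtx"])@np.array([px[0],px[1],1.]);return T[:3,3],T[:3,:3]@r
E
python3 - <<'E'
from h import *
for n in ["scene","side"]:
    d=np.load(f"pics/{n}0.npy");P=cloud(n,d)
    img=cv2.imread(f"pics/{n}0.png").astype(int)
    m=(P[...,2]>.175)&(P[...,2]<.21)&(d>0)&(img.min(-1)>120)
    k,l,st,_=cv2.connectedComponentsWithStats(m.astype(np.uint8))
    i=1+st[1:,4].argmax(); Q=P[l==i]
    z=np.median(Q[:,2]); r=cv2.minAreaRect((Q[:,:2]*1000).astype(np.float32))
    print(n,len(Q),z,r,cv2.boxPoints(r).tolist())
    b=img[...,0];g=img[...,1];rr=img[...,2]
    red=(rr>130)&(g<50)&(b<60)&(P[...,0]<.8)&(P[...,2]>0.0)&(P[...,0]>.2)&(P[...,1]<.4)
    R=P[red]; 
    print("red",len(R)); 
    if len(R): print(R[::max(1,len(R)//12)].round(3), np.argwhere(red)[::max(1,len(R)//12)].tolist())
E
```

```text
scene 8756 0.1896728787958185 ((639.8762817382812, -147.59632873535156), (249.38075256347656, 273.862548828125), 85.74474334716797) [[494.0704345703125, -261.7826843261719], [767.1781005859375, -282.103271484375], [785.68212890625, -33.40997314453125], [512.574462890625, -13.089385986328125]]
red 53
[[0.49  0.034 0.067]
 [0.491 0.045 0.068]
 [0.488 0.056 0.064]
 [0.492 0.067 0.067]
 [0.493 0.078 0.067]
 [0.491 0.089 0.065]
 [0.493 0.101 0.066]
 [0.492 0.036 0.064]
 [0.489 0.047 0.061]
 [0.492 0.059 0.064]
 [0.496 0.073 0.067]
 [0.497 0.084 0.067]
 [0.498 0.095 0.068]
 [0.494 0.106 0.064]] [[210, 241], [210, 245], [210, 249], [210, 253], [210, 257], [210, 261], [210, 265], [211, 242], [211, 246], [211, 250], [211, 255], [211, 259], [211, 263], [211, 267]]
side 16592 0.1894794940946587 ((646.2021484375, -128.48867797851562), (289.7378845214844, 280.68560791015625), 85.95466613769531) [[495.9891052246094, -263.0960998535156], [775.9754028320312, -282.89727783203125], [796.4151611328125, 6.118743896484375], [516.4288940429688, 25.919921875]]
red 0
```

```bash
cat >> h.py <<'E'
def frame(ox,oy,a):
    a=np.radians(a);R=np.array([[np.cos(a),-np.sin(a),0],[np.sin(a),np.cos(a),0],[0,0,1]]);return R,np.array([ox,oy,0.])
E
cat > ov.py <<'E'
from h import *
import sys
ox,oy,a,th=map(float,sys.argv[1:5]);tag=sys.argv[5]
R,t=frame(ox,oy,a)
W=lambda X:np.atleast_2d(X)/1000@R.T+t
def box(x0,x1,y0,y1,z0,z1):
    P=np.array([[x,y,z] for x in(x0,x1) for y in(y0,y1) for z in(z0,z1)],float)
    E=[(i,j) for i in range(8) for j in range(i+1,8) if bin(i^j).count('1')==1];return P,E
for n in ["scene","side"]:
    im=cv2.imread(f"pics/{n}0.png");u0,v0=(90,150) if n=="scene" else (220,190)
    s=4
    im=cv2.resize(im[v0:v0+150,u0:u0+200] if n=="scene" else im[v0:v0+150,u0:u0+200],None,fx=s,fy=s,interpolation=cv2.INTER_CUBIC)
    for B,col in [((-140,140,-120,120,0,180),(255,255,0)),((-150,140,-125,125,181,191),(0,0,255)),((-106-0,-6,128,162,175,185),(255,0,255)),((-138,48,120,128,153,183),(255,0,0))]:
        P,E=box(*B);q=(proj(n,W(P))-[u0,v0]+.5)*s
        for i,j in E: cv2.line(im,tuple(int(x) for x in q[i]),tuple(int(x) for x in q[j]),col,1)
    p=np.array([-145,145,186.]);d=np.array([np.sin(th),0,-np.cos(th)])
    pts=np.array([p,p+155*d,p+127*d+[0,20,0],p+127*d+[0,100,0]])
    q=(proj(n,W(pts))-[u0,v0]+.5)*s
    for x in q: cv2.circle(im,tuple(int(y) for y in x),4,(0,255,255),1)
    cv2.imwrite(f"pics/ov_{n}_{tag}.png",im)
E
python3 ov.py 0.6475 -0.148 -4.25 0 a
python3 - <<'E'
from h import *
d=np.load("pics/scene0.npy");P=cloud("scene",d)
# triangulate grip/foot/pivot from network
from numpy.linalg import lstsq
for nm,a,b in [("rod",(225.3,182.1),(283.4,228.0)),("grip",(255.6,209.4),(266.5,262.1)),("foot",(232.8,219.4),(270.1,294.7))]:
    o1,r1=ray("scene",a);o2,r2=ray("side",b)
    x=lstsq(np.c_[r1,-r2],o2-o1,rcond=None)[0];p=o1+r1*x[0];q=o2+r2*x[1]
    R,t=frame(.6475,-.148,-4.25)
    print(nm,(p+q)/2,"gap",np.linalg.norm(p-q),"bin",((p+q)/2-t)@R*1000)
E
```

```text
rod [0.50574661 0.00124214 0.18892998] gap 0.0014030715890320595 bin [-152.42370069  138.32661773  188.92997701]
grip [0.49083526 0.06938375 0.06061361] gap 0.014307080151412436 bin [-172.34392086  205.17579353   60.61360536]
foot [0.47742413 0.00895286 0.01853028] gap 0.004461298187106268 bin [-181.23973188  143.91720633   18.53027918]
```

View pics/ov_scene_a.png

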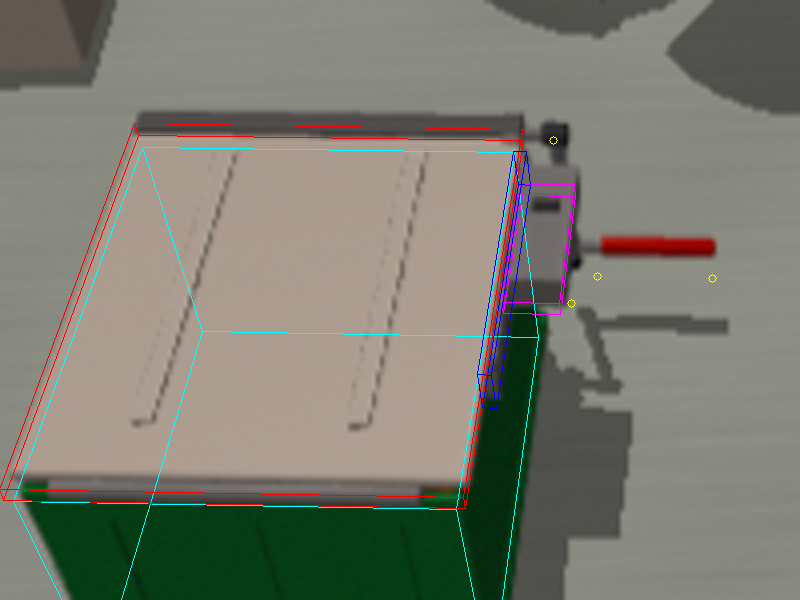

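View pics/ov_side_a.png

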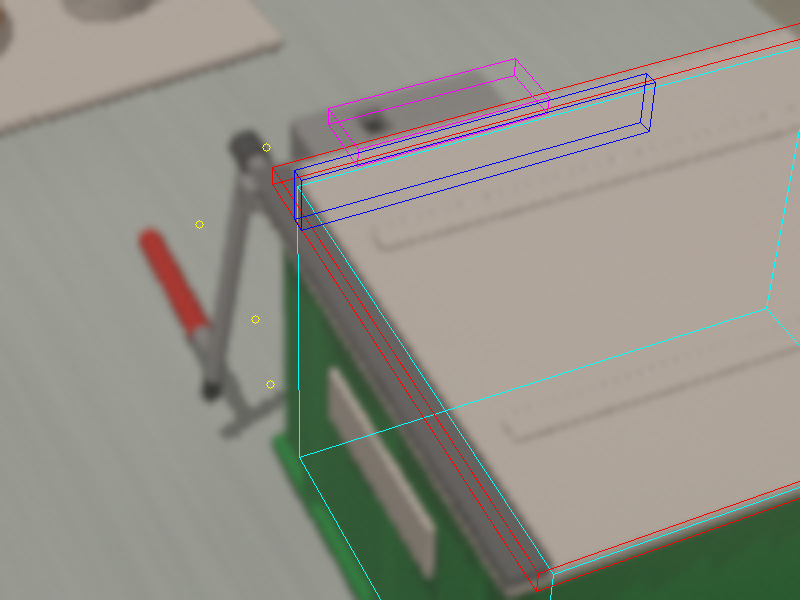

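```bash

python3 ov.py 0.6375 -0.1475 -4.25 -0.2 b
python3 - <<'E'
from h import *
R,t=frame(.6375,-.1475,-4.25)
for n,px in [("scene",(226.2,201)),("side",(313.6,220.3))]:
    o,r=ray(n,px);k=(.183-o[2])/r[2];print(n,((o+k*r)-t)@R*1000)
E
```

```text
scene [-78.99855262 146.2778127  183.        ]
side [-78.88826884 145.04746307 183.        ]
```

View pics/ov_scene_b.png

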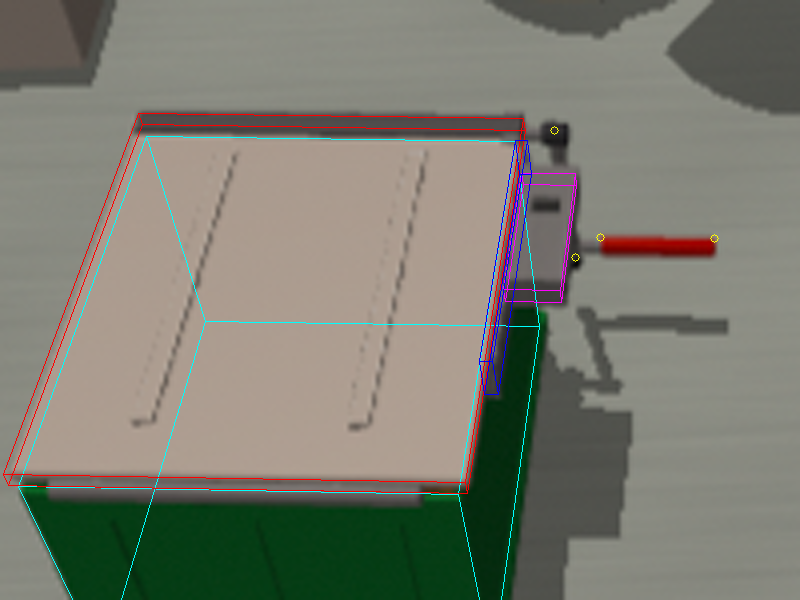

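View pics/ov_side_b.png

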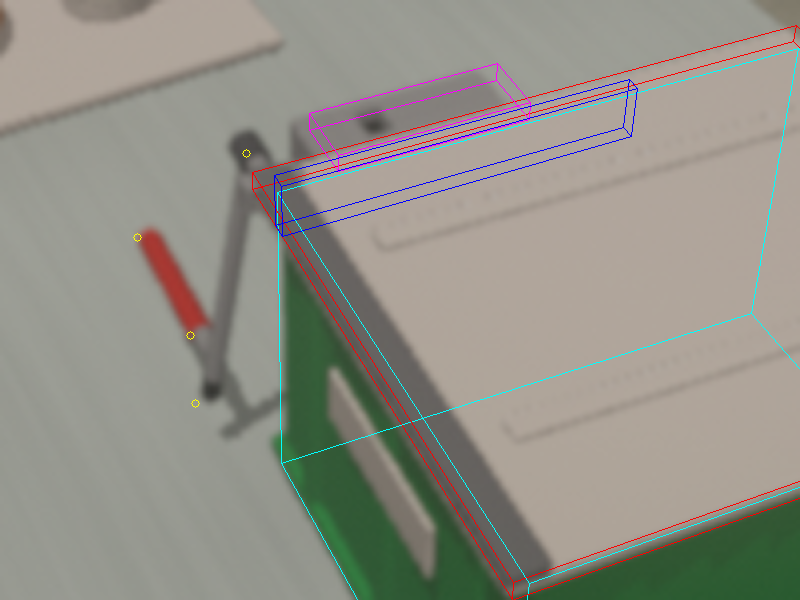

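```bash
cat >> h.py <<'E'
from scipy.spatial.transform import Rotation as Ro
OX,OY,A=.6395,-.1465,-4.25
FR,FT=frame(OX,OY,A)
def b2w(X): return FR@(np.array(X)/1000)+FT
def w2b(X): return FR.T@(np.array(X)-FT)*1000
# tool target: z down, y along bin x
RT=np.c_[FR@[0,1,0.],FR@[1,0,0.],[0,0,-1.]]
def plan(pb,n,rot=True):
    """pb: target TCP in bin mm"""
    s=manip.sense();p=s["ee_pos"];R=s["tool_rot"];T=b2w(pb)
    print("t",s["time"],"tcp bin",w2b(p).round(1),"F",s["ft_force"].round(2),"w",round(s["width"],4))
    dr=Ro.from_matrix(R.T@RT).as_rotvec() if rot else np.zeros(3)
    print("remaining rot",np.degrees(dr).round(1))
    for i in range(n):
        Ri=R@Ro.from_rotvec(dr*i/n).as_matrix()
        d=Ri.T@((T-p)/n)
        print([*(d.round(4).tolist()),*(np.degrees(dr/n).round(2).tolist())])
def kin(G):
    """grip centre (x,z) bin mm -> theta, rod angle, foot ; rod angle phi: foot = piv+155*(sin,-cos)"""
    H=np.array([135.,186.]);v=np.array(G)-H;d=np.hypot(*v)
    c=(280**2+d*d-127**2)/(2*280*d);al=np.arccos(c);b=np.arctan2(v[1],-v[0])
    th=b+al; P=H+280*np.array([-np.cos(th),np.sin(th)])
    u=(np.array(G)-P)/127;return th,np.arctan2(u[0],-u[1]),P,P+155*u
def inv(F):
    """foot (x,z) -> grip"""
    H=np.array([135.,186.]);v=np.array(F)-H;d=np.hypot(*v)
    c=(280**2+d*d-155**2)/(2*280*d);al=np.arccos(c);b=np.arctan2(v[1],-v[0])
    th=b+al;P=H+280*np.array([-np.cos(th),np.sin(th)]);u=(np.array(F)-P)/155
    return P+127*u,th
E
python3 - <<'E'
from h import *
print(RT,manip.sense()["tool_rot"])
plan([-167,214,242],8)
for F in [(-170,34),(-160,60),(-155,100),(-155,150),(-150,180),(-145,200),(-130,200),(-110,197),(-79,195),(-79,185),(-79,177),(-105,185),(-53,185)]: print(F,inv(F))
for q in ["bottle","squash","bowl"]:
    print(q,spotter.tip_of("scene",q)[:1])
E
```

```text
[[ 0.07410849  0.99725019  0.        ]
 [ 0.99725019 -0.07410849  0.        ]
 [ 0.          0.         -1.        ]] [[-8.97040954e-01  4.41947416e-01 -8.96212818e-05]
 [ 4.41947424e-01  8.97040947e-01 -1.15167005e-04]
 [ 2.94961994e-05 -1.42917415e-04 -9.99999989e-01]]
t 0.5 tcp bin [-433.4  631.9  242.2] F [-0.32  0.83  0.79] w 0.0852
remaining rot [-0.  0. 68.]
[-0.0504, -0.036, 0.0, -0.0, 0.0, 8.5]
[-0.0552, -0.0281, 0.0, -0.0, 0.0, 8.5]
[-0.0587, -0.0197, 0.0, -0.0, 0.0, 8.5]
[-0.061, -0.0108, 0.0, -0.0, 0.0, 8.5]
[-0.0619, -0.0016, 0.0, -0.0, 0.0, 8.5]
[-0.0615, 0.0076, 0.0, -0.0, 0.0, 8.5]
[-0.0597, 0.0166, 0.0, -0.0, 0.0, 8.5]
[-0.0566, 0.0252, 0.0, -0.0, 0.0, 8.5]
(-170, 34) (array([-165.48356726,   61.63334644]), np.float64(0.0034654020424421117))
(-160, 60) (array([-157.03445107,   87.84251281]), np.float64(0.10062758087777923))
(-155, 100) (array([-151.68339002,  127.80287932]), np.float64(0.24497432355910603))
(-155, 150) (array([-148.72576052,  177.28798122]), np.float64(0.4234663666802353))
(-150, 180) (array([-142.0444324 ,  206.84602287]), np.float64(0.534404034338629))
(-145, 200) (array([-135.86340479,  226.46738801]), np.float64(0.6104924959713759))
(-130, 200) (array([-123.09729214,  227.1358181 ]), np.float64(0.6267137483559467))
(-110, 197) (array([-106.62446828,  224.79578719]), np.float64(0.6295978626571466))
(-79, 195) (array([-81.41354781, 222.89578439]), np.float64(0.6232213155327295))
(-79, 185) (array([-82.75016272, 212.74772566]), np.float64(0.5764039441094376))
(-79, 177) (array([-83.74725678, 204.59462906]), np.float64(0.5391587035360343))
(-105, 185) (array([-103.90249099,  212.97848234]), np.float64(0.5818549471117275))
(-53, 185) (array([-62.28327132, 211.41629939]), np.float64(0.5453175295507137))
bottle [{'pixel': [371.4, 245.1], 'p': 0.82}]
squash [{'pixel': [369.3, 210.7], 'p': 0.74}]
bowl [{'pixel': [365.5, 182.9], 'p': 0.95}]
```

Call:
arm_command(commands=[[-0.0504, -0.036, 0, 0, 0, 8.5], [-0.0552, -0.0281, 0, 0, 0, 8.5], [-0.0587, -0.0197, 0, 0, 0, 8.5], [-0.061, -0.0108, 0, 0, 0, 8.5], [-0.0619, -0.0016, 0, 0, 0, 8.5]], gripper=0, grip_force=25)

```text
time: 1.27
ee_pos: [0.3994, 0.2397, 0.2419]
tool_rot: [[-0.348, 0.937, 0.001], [0.937, 0.348, 0.0], [-0.0, 0.001, -1.0]]
ft_force: [1.3, 1.0, 1.0]
width: 0.0851
```

```bash
python3 -c "
from h import *
plan([-167,214,190],5)"
```

```text
t 1.275 tcp bin [-268.1  367.4  241.9] F [1.27 0.97 0.98] w 0.0851
remaining rot [ 0.  -0.  24.6]
[-0.0363, 0.0056, 0.0104, 0.01, -0.0, 4.93]
[-0.0357, 0.0087, 0.0104, 0.01, -0.0, 4.93]
[-0.0348, 0.0117, 0.0104, 0.01, -0.0, 4.93]
[-0.0337, 0.0147, 0.0104, 0.01, -0.0, 4.93]
[-0.0323, 0.0175, 0.0104, 0.01, -0.0, 4.93]
```

Call:
arm_command(commands=[[-0.0363, 0.0056, 0.0104, 0, 0, 4.9], [-0.0357, 0.0087, 0.0104, 0, 0, 4.9], [-0.0348, 0.0117, 0.0104, 0, 0, 4.9], [-0.0337, 0.0147, 0.0104, 0, 0, 4.9], [-0.0323, 0.0175, 0.0104, 0, 0, 4.9]])

```text
time: 1.9
ee_pos: [0.4909, 0.0711, 0.1903]
tool_rot: [[0.09, 0.996, 0.005], [0.996, -0.09, 0.001], [0.001, 0.005, -1.0]]
ft_force: [0.8, 1.2, -0.5]
width: 0.0857
```

```bash
python3 -c "
from h import *
plan([-167,214,110],3)
for n in ['wrist','scene']:
    p,d=vision.capture(n);cv2.imwrite(f'pics/{n}1.png',p);np.save(f'pics/{n}1.npy',d)
P=cloud('wrist',np.load('pics/wrist1.npy'));im=cv2.imread('pics/wrist1.png').astype(int)
red=(im[...,2]>100)&(im[...,1]<60)&(im[...,0]<60)&(P[...,2]>.03)&(P[...,2]<.1)
R=np.array([w2b(x) for x in P[red]]);print(len(R))
if len(R): print(np.percentile(R,[2,50,98],axis=0).round(1))
"
```

```text
t 1.9 tcp bin [-164.3  206.   190.3] F [ 0.79  1.24 -0.49] w 0.0857
remaining rot [ 0.3 -0.1 -0.9]
[0.0026, -0.0011, 0.0268, 0.09, -0.03, -0.31]
[0.0026, -0.001, 0.0268, 0.09, -0.03, -0.31]
[0.0026, -0.001, 0.0268, 0.09, -0.03, -0.31]
336
[[-172.   224.8   59.9]
 [-166.1  236.5   63.3]
 [-160.8  243.4   65.4]]
```

View pics/wrist1.png

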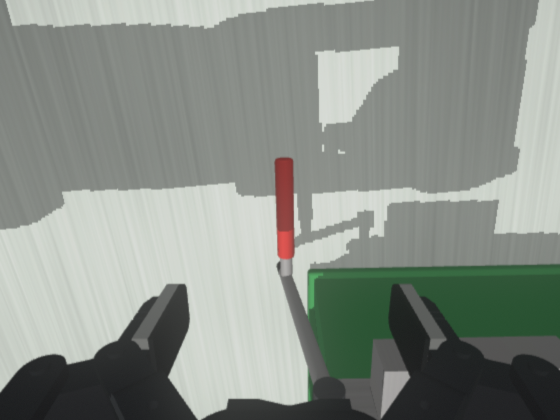

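The wrist view shows the grip from (284,160) to (286,258), between the open fingers, with the rod running to its pivot near (330,388). I'll go down onto the grip.

Call:
arm_command(commands=[[0.0026, -0.0007, 0.034, 0, 0, -0.3], [0.0026, -0.0007, 0.034, 0, 0, -0.3], [0.0026, -0.0007, 0.034, 0, 0, -0.3], [0, 0, 0.025, 0, 0, 0]])

```text
time: 2.5
ee_pos: [0.4913, 0.0787, 0.0614]
tool_rot: [[0.075, 0.997, 0.008], [0.997, -0.075, 0.001], [0.001, 0.008, -1.0]]
ft_force: [0.2, -0.7, 0.3]
width: 0.0854
```

```bash
python3 -c "
from h import *
plan([-166,214,52],1)"
```

```text
t 2.5 tcp bin [-164.5  213.6   61.4] F [ 0.21 -0.69  0.29] w 0.0854
remaining rot [ 0.5 -0.1 -0.1]
[0.0004, -0.0016, 0.0094, 0.46, -0.08, -0.05]
```

Call:
arm_command(commands=[[0.0004, -0.0016, 0.0094, 0.5, 0, 0], [0, 0, 0, 0, 0, 0]])

```text
time: 2.75
ee_pos: [0.489, 0.0799, 0.0511]
tool_rot: [[0.074, 0.997, -0.003], [0.997, -0.074, 0.002], [0.001, -0.003, -1.0]]
ft_force: [-0.1, 0.3, 1.2]
width: 0.0859
```

Call:
arm_command(commands=[[0, 0, 0, 0, 0, 0], [0, 0, 0, 0, 0, 0], [0, 0, 0, 0, 0, 0], [0, 0, 0, 0, 0, 0], [0, 0, 0, 0, 0, 0]], gripper=1, grip_force=25)

```text
time: 3.38
ee_pos: [0.4904, 0.08, 0.054]
tool_rot: [[0.073, 0.997, 0.001], [0.997, -0.073, 0.002], [0.002, 0.001, -1.0]]
ft_force: [0.6, 0.2, -1.8]
width: 0.0131
```

```bash
python3 -c "
from h import *
plan([-157,214,80],3)
p,d=vision.capture('wrist');cv2.imwrite('pics/wrist2.png',p)"
```

```text
t 3.375 tcp bin [-165.5  214.8   54. ] F [ 0.56  0.16 -1.81] w 0.0131
remaining rot [ 0.1 -0.1  0. ]
[-0.0003, 0.0028, -0.0087, 0.02, -0.04, 0.01]
[-0.0003, 0.0028, -0.0087, 0.02, -0.04, 0.01]
[-0.0003, 0.0028, -0.0087, 0.02, -0.04, 0.01]
```

View pics/wrist2.png

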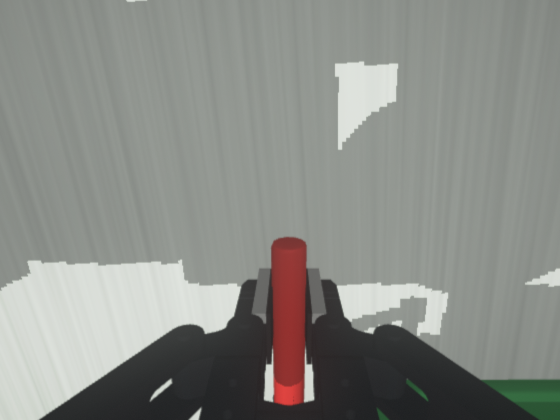

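Call:
arm_command(commands=[[0, 0.002, -0.006, 0, 0, 0], [0, 0.0025, -0.008, 0, 0, 0], [0, 0.002, -0.009, 0, 0, 0], [0, 0.0015, -0.01, 0, 0, 0], [0, 0.001, -0.01, 0, 0, 0]])

```text
time: 4.05
ee_pos: [0.4986, 0.0794, 0.0986]
tool_rot: [[0.073, 0.997, -0.003], [0.997, -0.073, 0.002], [0.002, -0.003, -1.0]]
ft_force: [-2.9, 1.5, -4.9]
width: 0.0131
```

```bash
python3 -c "
from h import *
plan([-152,214,121],5)
p,d=vision.capture('scene');cv2.imwrite('pics/scene3.png',p)"
```

```text
t 4.05 tcp bin [-157.3  214.9   98.6] F [-2.95  1.46 -4.95] w 0.0131
remaining rot [-0.2 -0.1  0. ]
[-0.0002, 0.001, -0.0045, -0.03, -0.02, 0.01]
[-0.0002, 0.001, -0.0045, -0.03, -0.02, 0.01]
[-0.0002, 0.001, -0.0045, -0.03, -0.02, 0.01]
[-0.0002, 0.0011, -0.0045, -0.03, -0.02, 0.01]
[-0.0002, 0.0011, -0.0045, -0.03, -0.02, 0.01]
```

View pics/scene3.png

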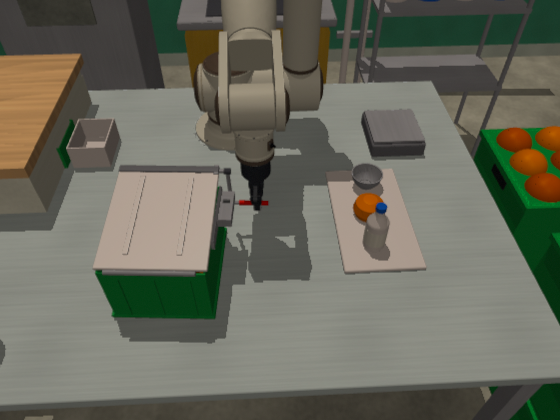

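The lid is opening: its front edge rose to about row 172, the pivot is at (228,172), and the hand holds the grip at (255,203). I'll keep lifting, staying in front of the catch.

Call:
arm_command(commands=[[0, 0.002, -0.012, 0, 0, 0], [0, 0.002, -0.012, 0, 0, 0], [0, 0.001, -0.013, 0, 0, 0], [0, 0.001, -0.013, 0, 0, 0], [0, 0.001, -0.013, 0, 0, 0]])

```text
time: 4.72
ee_pos: [0.5068, 0.0788, 0.1672]
tool_rot: [[0.073, 0.997, -0.001], [0.997, -0.073, 0.002], [0.002, -0.001, -1.0]]
ft_force: [0.0, 1.8, -5.8]
width: 0.0125
```

```bash
python3 -c "
from h import *
plan([-142,214,200],3); b=w2b(manip.sense()['ee_pos']);print(kin((b[0],b[2]+7)))"
```

```text
t 4.725 tcp bin [-149.1  214.9  167.2] F [ 0.01  1.79 -5.79] w 0.0125
remaining rot [-0.1 -0.1  0. ]
[-0.0003, 0.0023, -0.0109, -0.02, -0.04, 0.01]
[-0.0003, 0.0023, -0.0109, -0.02, -0.04, 0.01]
[-0.0003, 0.0024, -0.0109, -0.02, -0.04, 0.01]
(np.float64(0.4122294751978467), np.float64(-0.21843988686350765), array([-121.5443593 ,  298.18284945]), array([-155.13392069,  146.86615716]))
```

Call:
arm_command(commands=[[0, 0.0023, -0.011, 0, 0, 0], [0, 0.0023, -0.011, 0, 0, 0], [0, 0.0023, -0.011, 0, 0, 0], [0, 0.003, -0.01, 0, 0, 0], [0, 0.003, -0.008, 0, 0, 0]])

```text
time: 5.35
ee_pos: [0.5206, 0.0778, 0.2221]
tool_rot: [[0.073, 0.997, -0.0], [0.997, -0.073, 0.003], [0.003, -0.0, -1.0]]
ft_force: [-0.6, 2.6, -5.6]
width: 0.0133
```

```bash
python3 -c "
from h import *
b=w2b(manip.sense()['ee_pos']);print(kin((b[0],b[2]+7)))
plan([-103,214,219],5)
for n in ['side','scene','wrist']:
    p,d=vision.capture(n);cv2.imwrite(f'pics/{n}4.png',p);np.save(f'pics/{n}4.npy',d)
    for q in ['rod','rod_foot','rod_grip','catch_mid']: print(n,q,spotter.tip_of(n,q)[:1])
"
```

```text
(np.float64(0.6207413021461761), np.float64(-0.34035333862500344), array([-92.76530293, 348.85873259]), array([-144.50743129,  202.75003281]))
t 5.35 tcp bin [-135.2  214.9  222.1] F [-0.64  2.63 -5.65] w 0.0133
remaining rot [-0.  -0.1  0. ]
[-0.0002, 0.0064, 0.0006, -0.01, -0.03, 0.01]
[-0.0002, 0.0064, 0.0006, -0.01, -0.03, 0.01]
[-0.0002, 0.0064, 0.0006, -0.01, -0.03, 0.01]
[-0.0002, 0.0064, 0.0006, -0.01, -0.03, 0.01]
[-0.0002, 0.0064, 0.0006, -0.01, -0.03, 0.01]
side rod [{'pixel': [304.8, 144.0], 'p': 0.57}]
side rod_foot [{'pixel': [282.1, 226.6], 'p': 0.58}]
side rod_grip [{'pixel': [276.8, 189.2], 'p': 0.93}]
side catch_mid [{'pixel': [321.5, 217.7], 'p': 0.85}]
scene rod [{'pixel': [217.3, 146.1], 'p': 0.54}]
scene rod_foot [{'pixel': [227.4, 181.6], 'p': 0.73}]
scene rod_grip [{'pixel': [226.2, 179.5], 'p': 0.67}]
scene catch_mid [{'pixel': [227.7, 205.1], 'p': 0.73}]
wrist rod []
wrist rod_foot [{'pixel': [273.9, 389.1], 'p': 0.76}]
wrist rod_grip [{'pixel': [290.1, 316.0], 'p': 0.74}]
wrist catch_mid [{'pixel': [400.7, 368.0], 'p': 0.77}]
```

View pics/side4.png

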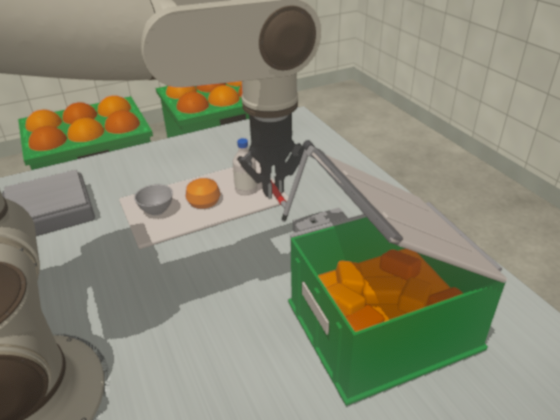

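View pics/wrist4.png

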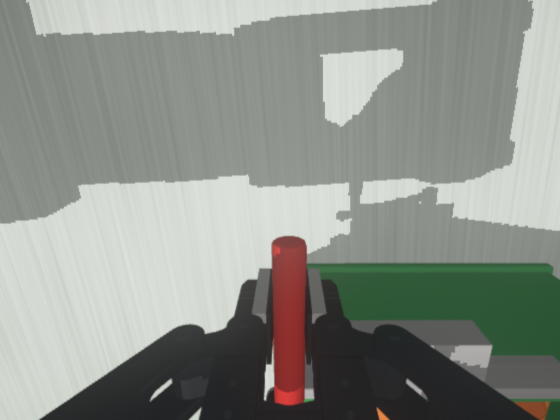

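View pics/scene4.png

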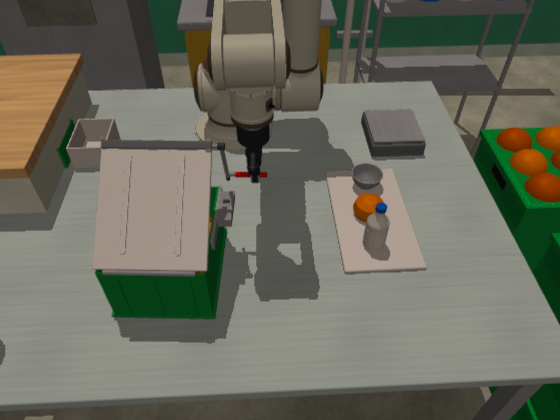

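```bash
cat > zoom.py <<'E'
from h import *
import sys
tag=sys.argv[1]
out=[]
b=w2b(manip.sense()['ee_pos']);th,ph,P,F=kin((b[0],b[2]+7))
print("theta",th,"foot",F.round(1))
for n,(u0,v0) in [("scene",(200,130)),("side",(270,140))]:
    if len(sys.argv)>2:
        p,d=vision.capture(n);cv2.imwrite(f"pics/{n}{tag}.png",p)
    im=cv2.imread(f"pics/{n}{tag}.png");s=5
    c=cv2.resize(im[v0:v0+110,u0:u0+78],None,fx=s,fy=s,interpolation=cv2.INTER_CUBIC)
    for X,col in [((P[0],145,P[1]),(0,255,255)),((F[0],145,F[1]),(0,255,255)),((-80,145,185),(255,0,255)),((-116,128,185),(255,0,0)),((-116,162,185),(255,0,0)),((-16,162,185),(255,0,0))]:
        q=(proj(n,b2w(X))[0]-[u0,v0]+.5)*s; cv2.circle(c,(int(q[0]),int(q[1])),3,col,1)
    out.append(c)
cv2.imwrite(f"pics/z{tag}.png",np.hstack(out))
E
python3 zoom.py 4
```

```text
theta 0.6178252002218483 foot [-144.8  202. ]
```

View pics/z4.png

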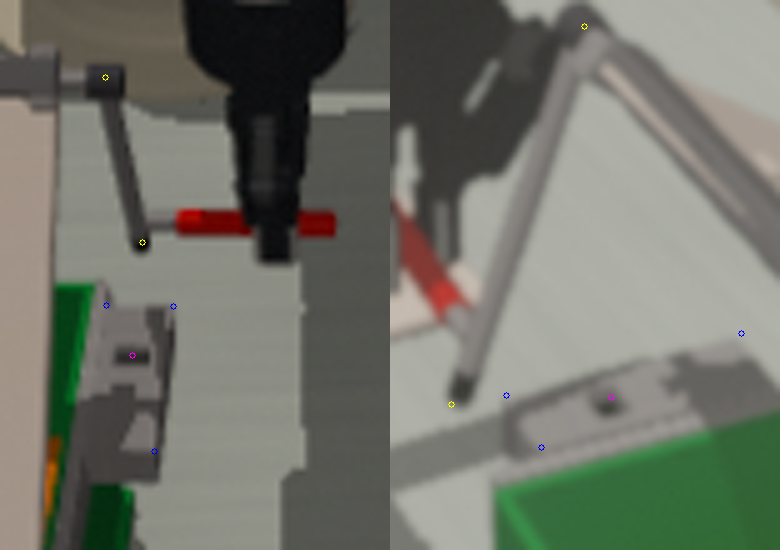

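The model overlay matches both views. The foot is at about (140,246) in the left crop and (458,400) in the right crop. The hole is visible at (132,356) and (606,403), about 60 mm further towards +x. I'll carry the foot over the bar, stop short of the hole, and then feel for it.

```bash
python3 -c "
from h import *
g,th=inv((-100,194));print(g,th);plan([g[0],214,g[1]-7],5)"
```

```text
[-98.69654471 221.96964434] 0.6206237612123808
t 6.1 tcp bin [-135.5  214.9  221.4] F [ 0.42  3.03 -4.5 ] w 0.013
remaining rot [-0.  -0.1  0. ]
[-0.0002, 0.0074, 0.0013, -0.01, -0.03, 0.01]
[-0.0002, 0.0074, 0.0013, -0.01, -0.03, 0.01]
[-0.0002, 0.0074, 0.0013, -0.01, -0.03, 0.01]
[-0.0002, 0.0074, 0.0013, -0.01, -0.03, 0.01]
[-0.0002, 0.0074, 0.0013, -0.01, -0.03, 0.01]
```

Call:
arm_command(commands=[[0, 0.0075, 0, 0, 0, 0], [0, 0.0075, 0, 0, 0, 0], [0, 0.0075, 0.001, 0, 0, 0], [0, 0.0075, 0.001, 0, 0, 0], [0, 0.006, 0.001, 0, 0, 0]])

```text
time: 6.72
ee_pos: [0.5588, 0.075, 0.2185]
tool_rot: [[0.073, 0.997, -0.0], [0.997, -0.073, 0.002], [0.002, -0.0, -1.0]]
ft_force: [-1.7, 2.7, -3.3]
width: 0.0134
```

```bash
python3 zoom.py 5 x; python3 -c "
from h import *
plan([-98.7,214,213],1)"
```

```text
theta 0.6358888633331472 foot [-98.3 197.5]
t 6.825 tcp bin [-96.9 214.9 218.2] F [-0.82  3.5  -4.  ] w 0.0128
remaining rot [-0.  -0.1  0. ]
[-0.0009, -0.0018, 0.0052, -0.03, -0.14, 0.04]
```

View pics/z5.png

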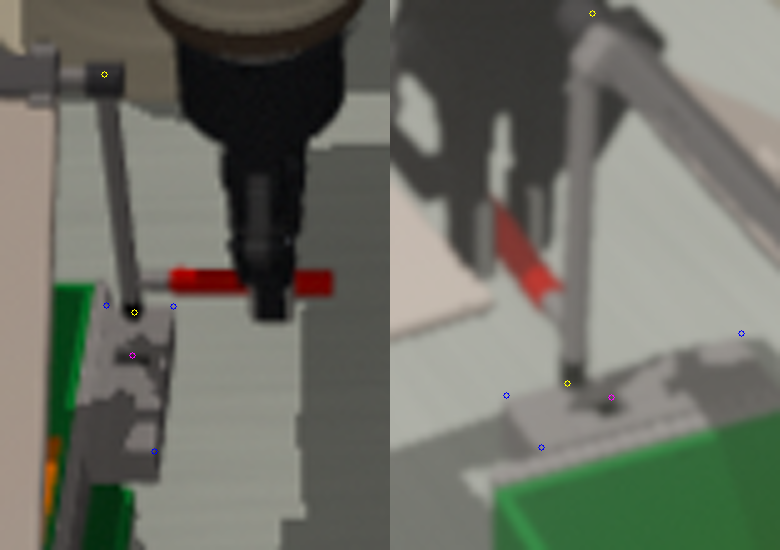

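The foot hangs about 10 mm over the bar, short of the hole: left crop foot (133,312), hole (130,356); right crop foot (571,378), hole (600,405). I'll lower it in small steps and watch Fz, which is about -4 N in free air.

Call:
arm_command(commands=[[0, -0.0005, 0.0025, 0, 0, 0], [0, 0, 0.0025, 0, 0, 0], [0, -0.0005, 0.002, 0, 0, 0]])

```text
time: 7.2
ee_pos: [0.5575, 0.0751, 0.2109]
tool_rot: [[0.073, 0.997, -0.0], [0.997, -0.073, 0.002], [0.002, -0.0, -1.0]]
ft_force: [-1.6, 1.5, -3.2]
width: 0.0132
```

Call:
arm_command(commands=[[0, 0, 0.001, 0, 0, 0], [0, 0, 0.0005, 0, 0, 0]])

```text
time: 7.45
ee_pos: [0.5573, 0.0751, 0.2093]
tool_rot: [[0.073, 0.997, -0.0], [0.997, -0.073, 0.002], [0.002, -0.0, -1.0]]
ft_force: [-2.0, 2.2, -2.3]
width: 0.0126
```

Call:
arm_command(commands=[[0, 0, 0.001, 0, 0, 0], [0, 0, 0.0005, 0, 0, 0]])

```text
time: 7.7
ee_pos: [0.5574, 0.0751, 0.2086]
tool_rot: [[0.073, 0.997, 0.001], [0.997, -0.073, 0.002], [0.002, 0.001, -1.0]]
ft_force: [-4.0, 1.0, 5.6]
width: 0.0135
```

Call:
arm_command(commands=[[0, 0, 0.001, 0, 0, 0], [0, 0, 0, 0, 0, 0]])

```text
time: 7.95
ee_pos: [0.5574, 0.0751, 0.2087]
tool_rot: [[0.073, 0.997, 0.002], [0.997, -0.073, 0.002], [0.002, 0.002, -1.0]]
ft_force: [-3.7, 2.1, 0.8]
width: 0.0127
```

Contact at TCP z about 208.7 mm. Now I slide towards +x with a light touch.

Call:
arm_command(commands=[[0, 0.002, 0.0002, 0, 0, 0], [0, 0.002, 0.0002, 0, 0, 0]])

```text
time: 8.2
ee_pos: [0.5611, 0.0748, 0.2087]
tool_rot: [[0.073, 0.997, 0.001], [0.997, -0.073, 0.002], [0.002, 0.001, -1.0]]
ft_force: [-6.2, 1.4, 0.8]
width: 0.013
```

Call:
arm_command(commands=[[0, 0.002, 0.0003, 0, 0, 0], [0, 0.002, 0.0003, 0, 0, 0]])

```text
time: 8.45
ee_pos: [0.5652, 0.0745, 0.2081]
tool_rot: [[0.073, 0.997, 0.001], [0.997, -0.073, 0.002], [0.002, 0.001, -1.0]]
ft_force: [-3.6, 2.1, 0.1]
width: 0.0127
```

Call:
arm_command(commands=[[0, 0.0015, 0.0004, 0, 0, 0], [0, 0.001, 0.0004, 0, 0, 0]])

```text
time: 8.7
ee_pos: [0.568, 0.0743, 0.2068]
tool_rot: [[0.073, 0.997, 0.001], [0.997, -0.073, 0.002], [0.002, 0.001, -1.0]]
ft_force: [-1.5, 2.2, -3.6]
width: 0.0128
```

Call:
arm_command(commands=[[0, 0.001, 0.0005, 0, 0, 0], [0, 0.001, 0.0005, 0, 0, 0]])

```text
time: 8.95
ee_pos: [0.57, 0.0741, 0.2054]
tool_rot: [[0.073, 0.997, 0.001], [0.997, -0.073, 0.002], [0.002, 0.0, -1.0]]
ft_force: [-1.0, 2.3, -3.5]
width: 0.0127
```

The force is back to the free-air value and z is dropping, so the foot is entering the hole. I'll go down in small steps.

Call:
arm_command(commands=[[0, 0, 0.001, 0, 0, 0], [0, 0, 0.001, 0, 0, 0]])

```text
time: 9.2
ee_pos: [0.5701, 0.0741, 0.2032]
tool_rot: [[0.073, 0.997, 0.0], [0.997, -0.073, 0.002], [0.002, 0.0, -1.0]]
ft_force: [-2.1, 2.2, -3.0]
width: 0.0129
```

```bash
python3 zoom.py 6 x
```

```text
theta 0.5661988751469169 foot [-82.1 182.4]
```

View pics/z6.png

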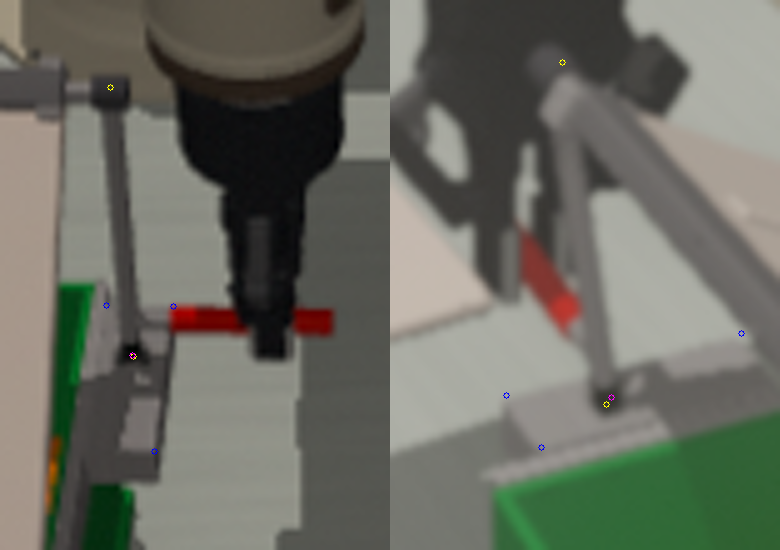

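The foot now sits at the hole: left crop (133,355), right crop (605,402). I continue down, stopping on contact.

Call:
arm_command(commands=[[0, -0.0002, 0.001, 0, 0, 0], [0, 0, 0.0008, 0, 0, 0]])

```text
time: 9.55
ee_pos: [0.5699, 0.0742, 0.2013]
tool_rot: [[0.073, 0.997, 0.001], [0.997, -0.073, 0.002], [0.002, 0.0, -1.0]]
ft_force: [-1.4, 2.0, -4.4]
width: 0.0129
```

Call:
arm_command(commands=[[0, 0, 0.001, 0, 0, 0], [0, 0, 0.0005, 0, 0, 0]])

```text
time: 9.8
ee_pos: [0.5699, 0.0741, 0.2003]
tool_rot: [[0.073, 0.997, 0.001], [0.997, -0.073, 0.002], [0.002, 0.001, -1.0]]
ft_force: [-4.9, 0.8, 4.7]
width: 0.013
```

Call:
arm_command(commands=[[0, 0, 0.0005, 0, 0, 0], [0, 0, 0, 0, 0, 0], [0, 0, 0, 0, 0, 0]])

```text
time: 10.18
ee_pos: [0.57, 0.0741, 0.2004]
tool_rot: [[0.073, 0.997, 0.002], [0.997, -0.073, 0.002], [0.002, 0.002, -1.0]]
ft_force: [-2.9, 0.9, 1.6]
width: 0.013
```

```bash
python3 zoom.py 7 x
```

```text
theta 0.5536095337275683 foot [-81.8 179.7]
```

View pics/z7.png

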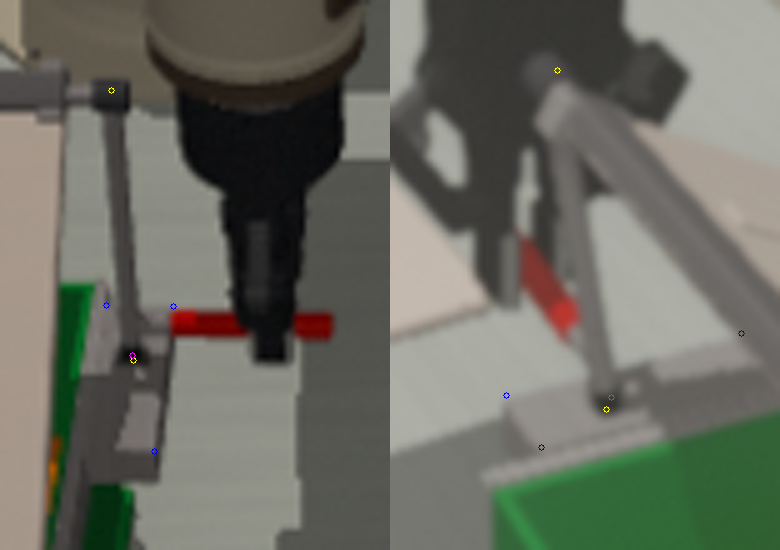

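The foot is stopped by the hole floor: z fell 8.4 mm below the flat-top contact and then held, as the 8 mm depth predicts. I'll release gently.

Call:
arm_command(commands=[[0, 0, 0, 0, 0, 0], [0, 0, 0, 0, 0, 0]], gripper=0.7, grip_force=20)

```text
time: 10.52
ee_pos: [0.5703, 0.0738, 0.2003]
tool_rot: [[0.073, 0.997, 0.003], [0.997, -0.073, 0.002], [0.002, 0.002, -1.0]]
ft_force: [-0.6, 0.1, 0.2]
width: 0.0257
```

```bash
python3 zoom.py 8 x; python3 -c "
from h import *
print(manip.sense()['ft_force'],manip.sense()['width'])
p,d=vision.capture('wrist');cv2.imwrite('pics/wrist8.png',p)"
```

```text
theta 0.5526938212950836 foot [-81.4 179.6]
[0.60950002 0.14466719 0.26239203] 0.0257855478252673
```

View pics/z8.png

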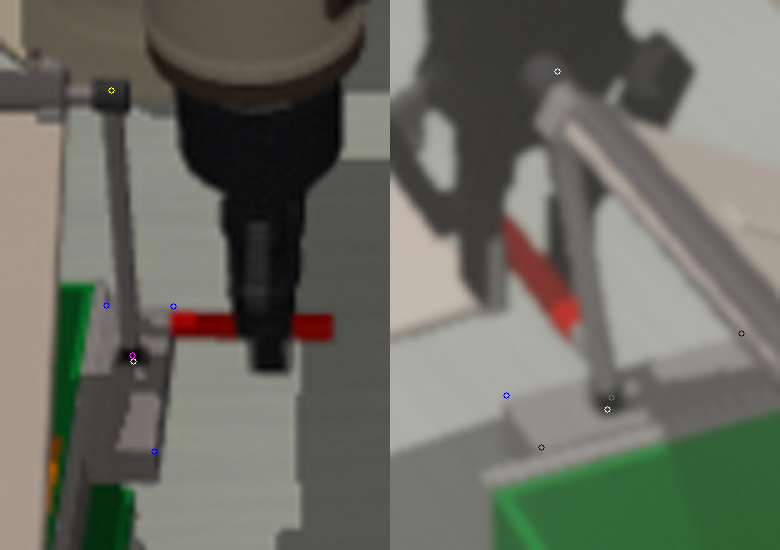

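View pics/wrist8.png

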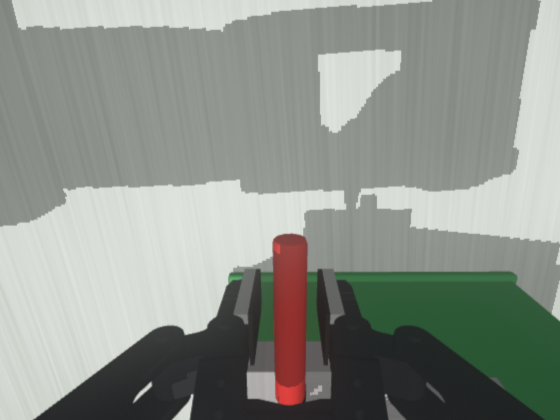

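The fingers are clear of the grip on both sides (wrist view: grip columns 272-307, pads at about 255 and 325), and the rod stays put. I'll open wider and retreat straight up.

Call:
arm_command(commands=[[0, 0, 0, 0, 0, 0], [0, 0, 0, 0, 0, 0], [0, 0, -0.01, 0, 0, 0], [0, 0, -0.02, 0, 0, 0], [0, 0, -0.03, 0, 0, 0]], gripper=0.3)

```text
time: 11.3
ee_pos: [0.5695, 0.0737, 0.2613]
tool_rot: [[0.074, 0.997, -0.001], [0.997, -0.074, 0.002], [0.002, -0.001, -1.0]]
ft_force: [-0.3, -0.4, 0.8]
width: 0.0597
```

Call:
arm_command(commands=[[0.01, 0, -0.04, 0, 0, 0], [0.02, 0, -0.04, 0, 0, 0], [0.03, 0, -0.02, 0, 0, 0], [0.03, 0, 0, 0, 0, 0], [0, 0, 0, 0, 0, 0]])

```text
time: 11.92
ee_pos: [0.576, 0.1654, 0.3715]
tool_rot: [[0.075, 0.997, 0.007], [0.997, -0.075, 0.002], [0.003, 0.006, -1.0]]
ft_force: [0.3, -0.5, -0.1]
width: 0.0599
```

```bash
python3 zoom.py 9 x; python3 -c "
from h import *
print(manip.sense()['ft_force'],manip.sense()['width'],manip.sense()['time'])
for n,q in [('scene','bottle'),('scene','squash'),('scene','bowl')]: print(q,spotter.tip_of(n,q)[:1])
"
```

```text
theta 1.1598151290745398 foot [-110.6  364.3]
[-0.93923365 -0.53606289 -0.79429371] 0.05956884668557211 12.025
bottle [{'pixel': [373.3, 243.2], 'p': 0.82}]
squash [{'pixel': [251.3, 192.8], 'p': 0.63}]
bowl [{'pixel': [364.8, 180.7], 'p': 0.79}]
```

View pics/z9.png

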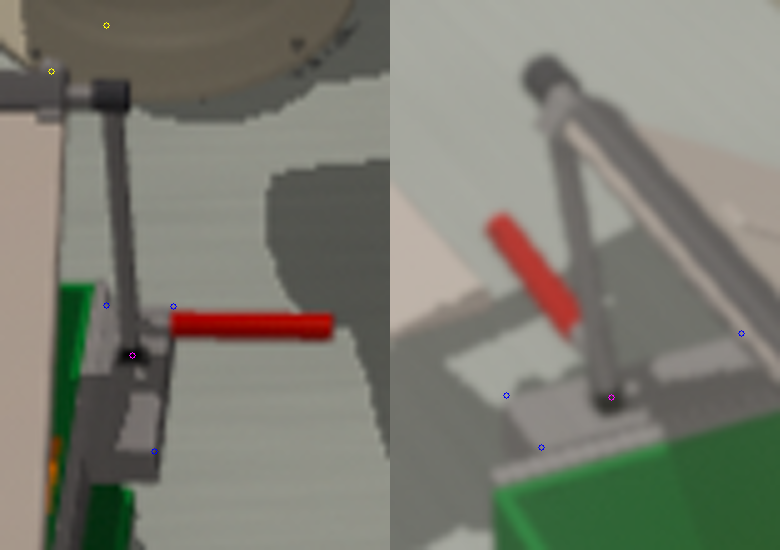

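View pics/side9.png

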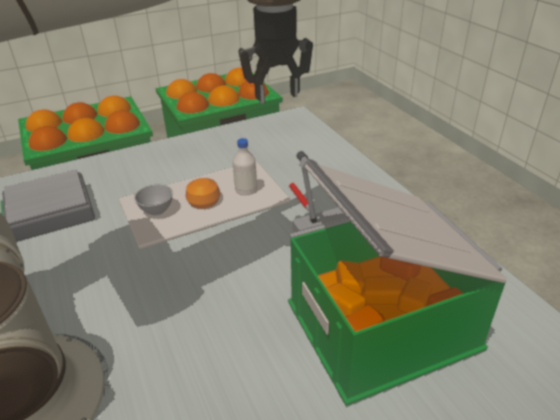

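The rod alone holds the lid. The pivot at (111,95) in the left crop is unmoved since I let go, and the foot is in the hole at (132,355). The side view shows bowl, squash and bottle where they were at the start: (153,200), (202,192) and (245,170). The arm is well clear, so I'll hand in.

```bash
python3 -c "
from rig import hand_in
print(hand_in())"
```

```text
the job is handed in; nothing more can be done
None
```

The bin is open: the prop rod alone holds the lid, with its foot seated in the catch hole. I handed the job in at about 12 s of the 72 s allowed.

**What I did:** I pinched the red grip, raised the lid in front of the catch, and touched the foot down on the bar short of the hole. I then slid lightly towards +x until it dropped in, about 80 mm to -x of the bin centre. I lowered it to the floor of the hole and let go.

**Last checks:**
- **Seating:** the hand stopped about 8.4 mm below its height at flat-top contact, which fits the 8 mm hole. After release, neither the rod nor the lid moved in the pictures. The lid angle from my arm geometry, read while still holding, was about 0.55 rad, near the top of the 0.43 to 0.56 range. My estimate of foot height ran about 2 mm high, so the true angle is probably nearer 0.54.
- **Force on the catch:** in the readings I took, the wrist force change on contact was about 10 N at most. That was read at the end of each move, so shorter peaks would not show.
- **Bystanders:** bottle, squash and bowl stand where they were. One network report for the squash, at (251,193) in the scene view, disagreed. It looks false, since the side view shows the squash unmoved at (202,192).

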